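# Fit a square-shafted paddle into the bench stirrer

## Task

Lift the stirring paddle out of its stand and fit it in the bench stirrer: turn its square shaft until it matches the square hole in the drive hub, thread it through, lower it until its collar sits flush on the hub, and let go. Feel for the fit with light hand pressure, never forcing the paddle against the stirrer, and leave the bottle, the bowl and the jar where they stand.

Things in the scene. Friction and masses are not known exactly. Their poses are not given: they have to be found in the camera images.
- paddle: Stirring paddle, upright in its stand, about 0.2 kg. Origin at the centre of its lower end, z up along it. From the bottom: steel blade z 0 to 30 mm, 4 mm along x, 14 mm along y, which passes the hub's hole at any angle; then the square shaft z 30 to 75 mm, 18 x 18 mm, faces square to x and y, 1 mm bevel round its foot; then collar and grip bar.
- collar (a point): Centre of the underside of the paddle's round collar, 75 mm above the paddle's lower end; axes as the paddle's. The collar is 42 mm across and 6 mm thick.
- grip (a point): Centre of the paddle's black grip bar, 96 mm above the paddle's lower end; axes as the paddle's. The bar is 12 mm thick along x (grasp it across this), 56 mm long along y, 30 mm high, and stands on the collar.
- stand: Fixed steel tube stand that holds the paddle: foot disc 90 mm wide, tube 41 mm outside, 32 mm inside, top at 82 mm, where the collar rests; the paddle's square shaft has up to about 3 mm of play in it. Origin at the centre of the underside.
- stirrer: Fixed bench stirrer: aluminium deck 150 mm (x) by 160 mm (y), top at 100 mm, on two cheeks, over a white bowl (hollow, floor 4 mm up, rim at 55 mm); a white motor housing 60 mm wide beyond the deck at +x, 100 mm high, with a knob up to 108 mm. Origin on the bench below the hub's axis.
- mouth (a point): Centre of the mouth of the drive hub's hole, on the hub's axis, 112 mm above the bench; axes are the stirrer's, NOT the hole's. The hub is a 44 x 44 mm steel block, 36 mm high, 12 mm proud of the deck in a round 69 mm opening, with a 20 x 20 mm square through hole parallel to its sides. It stands turned 17 to 73 degrees from the stirrer's axes (quarter turns alike); no pose tells how far: see or feel it.
- deck (a point): Point on the hub's axis level with the deck's top, 100 mm up. About the hub: it turns only stiffly (0.15 N m), so turn the paddle to suit; all quarter turns fit alike. It is sprung: pressed from above it gives up to 8 mm, with 3 N rising to 6 N, then is solid. Pressed by the shaft's foot at a wrong angle it stays down; at the right angle it springs up round the shaft and the pressure vanishes.
- bottle: Brown glass bottle with white cap, 60 mm diameter, 130 mm high; origin at its underside. Leave it alone.
- bowl: Clear plastic bowl, 110 mm wide, 55 mm high; origin at its underside. Leave it alone.
- jar: White jar with blue lid, 64 mm diameter, 80 mm high; origin at its underside. Leave it alone.

How it is judged:
By the outcome, as a careful person would: the job done as asked, in the order asked, and still so for the second after the job is handed in, with the robot touching nothing.
It also fails if it takes over 72 s, if anything falls off the work surface, if the arm or the gripper's body presses on something with over 40 N, if the wrist force passes 120 N, or if a joint passes its speed limit or range.

## Robot

A 6-joint arm with a two-finger parallel gripper is mounted at the origin on the work surface. World frame = base frame: x ahead of the robot, y to its left, z up, the work surface at z = 0. Lengths are in m, angles in rad, forces in N, time in s.
With the tool pointing down it reaches from about 0.25 to 0.775 m from the base axis. Payload 4 kg.
Tool frame: the origin (TCP) lies midway between the tips of the shut fingers; the grasp point (between the pads) lies 19 mm behind it; z points along the fingers, y is the direction in which the jaws open and shut (so a half turn about z gives the same grasp; the last joint's range is limited). The gripper opens to 85 mm and grips with 20 to 120 N. Pads are 22 mm wide; open, the fingers measure 114 mm over their backs; the gripper's body (76 mm by 85 mm) begins 54 mm behind the grasp point. The pads swing forward as they close: fully open they stand 13 mm farther back than shut.
Start: joints at [1.007, 0.087, 1.371, -0, 1.684, -0.103], TCP at [0.245, 0.493, 0.231] pointing down, gripper open.
Joint ranges: [-3.1, 3.1], [-0.76, 2.03], [0.27, 2.55], [-1.08, 4.22], [0.17, 2.65], [-2.57, 2.57]. Speed limits (rad/s): [2.79, 2.79, 3.14, 3.14, 3.14, 3.14].

## Interface

Orientations are given as a unit quaternion [x, y, z, w].
In Python, from workcell import state, read_camera, calibration, bot gives the robot as it stands. The module is installed in compiled form; this text tells all that it offers.
- The arm moves only by the tool play_rows, never from a script. Its arguments are lists of equal length, an entry for each row: "translation": the shift along the tool's x, y, z in mm, a list of three; "angular": the turn, a rotation vector about the tool's x, y, z in rad, a list of three; "grip": the opening, from 0 (shut) to 1 (fully open). In form: {"translation": [[x, y, z], ...], "angular": [[rx, ry, rz], ...], "grip": [grip, ...]}. A call has 1 to 5 rows; each row shifts and turns the commanded pose from where the row before left it, along the tool's axes as they then stand; what a row does not reach is not made up. A row lasts 1/12 s, in which the tool goes at most 41.7 mm and 7.16 degrees, less where a joint would pass 70% of its speed; a pose out of reach is approached as far as the arm can. A call with a gripper value outside its range is refused whole. The fingers move at their own pace and stop on an object; "squeeze" is the grip in N (left out, the last holds). Time passes only in rows, so rows that do not move let the fingers close. It gives the time, the measured TCP pose, the force and the opening at its end, in the units of the state.
- state(): the state, without advancing time (a new reading comes with each control period).
- read_camera(name): name is "side" or "top"; returns (picture, depth): 420x560x3 uint8, red, green, blue; 420x560 float32, m along the optical axis (not along the pixel's ray), 0 where there is no reading.
- calibration(name): a dict with "fov_y" (degrees; the focal length in pixels is half the picture's height over the tangent of half this angle, whatever the lens; pixels are square), "cx", "cy" (the principal point, pixels), "pose" (4x4, takes a point from camera to world coordinates). Camera axes: x right, y up, looking along -z (the intrinsics and any distortion apply to the point x, -y, -z); pixel columns grow to the right and rows downward; lengths in m; the calibration is good to about 2 mm. A picture is of the moment at which its call begins. calibration takes no time and is no camera call.
- bot.job_done(): hands the job in, once; it reports no verdict.
The state is a dict: "clock": time; "q": joint angles; "joint_vel": joint speeds; "tau": joint torques, N m; "eef_pos": TCP position; "orientation": TCP orientation; "contact_force": force on the tool from outside, world axes, zero at the start; "moment": the same for the moment, N m; "width": finger opening in m.
Only numpy, scipy, OpenCV 4.12 (cv2) and the standard library are available. Lean on these libraries where they do the work, as an engineer would, in place of code of your own. Each camera call takes 0.05 s, during which the arm holds its last target. There are 200 camera calls.

## Working session

There is one attempt and no reset: what is moved stays moved. The work goes in short steps, Python scripts to look and compute and a tool call to move; the robot and the scene stay as the last step left them, time stands still between calls to the robot, and variables do not carry over. Pictures are saved under pics/ and viewed, about 8 in all and at most 12, crops included, and the job is handed in when it is done.

Besides the shell and the picture viewer there is one more tool, called after "Request:" by a JSON object that holds its "method" and its "body". play_rows: Moves the arm, as the interface text tells. Its arguments: {"type":"object","properties":{"translation":{"type":"array","items":{"type":"array","items":{"type":"number"}}},"angular":{"type":"array","items":{"type":"array","items":{"type":"number"}}},"grip":{"type":"array","items":{"type":"number"}},"squeeze":{"type":"number"}},"required":["translation","angular","grip"]}

```bash
mkdir -p pics; ls; cat > h.py <<'E'
import numpy as np, cv2
from workcell import state, read_camera, calibration, bot
def cloud(name):
    im,d=read_camera(name); c=calibration(name)
    h,w=d.shape; f=h/2/np.tan(np.radians(c['fov_y'])/2)
    v,u=np.mgrid[:h,:w]
    P=np.stack([(u-c['cx'])/f*d,-(v-c['cy'])/f*d,-d],-1)
    T=np.array(c['pose']); W=P@T[:3,:3].T+T[:3,3]; W[d==0]=np.nan
    return im,d,W
E
python3 - <<'E'
from h import *
print(state())
for n in('top','side'):
    im,d,W=cloud(n); print({k:(np.round(v,3) if k=='pose' else v) for k,v in calibration(n).items()})
    cv2.imwrite(f'pics/{n}0.png',im[...,::-1]); np.savez(f'{n}0.npz',im=im,d=d,W=W)
E
```

```text
pics
{'clock': 0.0, 'q': array([ 1.00688050e+00,  8.79847341e-02,  1.37227257e+00, -3.34378372e-05,
        1.68359416e+00, -1.03118685e-01]), 'joint_vel': array([-0.00204323,  0.00029667,  0.00058236,  0.00045968,  0.00119879,
       -0.00050312]), 'tau': array([-4.84138673e-04, -3.51853144e+01, -3.13275468e+01, -1.37438547e-04,
        1.05520320e-02,  7.37144916e-06]), 'eef_pos': array([0.24431883, 0.49219813, 0.23011358]), 'orientation': array([ 2.28367247e-01,  9.73574406e-01, -1.07261266e-03, -3.54033179e-04]), 'contact_force': array([-0.31143741,  0.16140977, -0.01683043]), 'moment': array([ 0.02422646, -0.0277167 ,  0.01659546]), 'width': 0.08568328902994393}
{'fov_y': 46.22549571245488, 'cx': 283.57183102850945, 'cy': 209.69495543929477, 'pose': array([[-0.008,  0.99 , -0.138,  0.439],
       [-1.   , -0.007,  0.007,  0.012],
       [ 0.005,  0.138,  0.99 ,  1.089],
       [ 0.   ,  0.   ,  0.   ,  1.   ]])}
{'fov_y': 47.708755388635566, 'cx': 282.721064375085, 'cy': 213.2909963257448, 'pose': array([[-0.975,  0.149, -0.164,  0.441],
       [-0.222, -0.682,  0.697,  0.718],
       [-0.009,  0.716,  0.698,  0.795],
       [ 0.   ,  0.   ,  0.   ,  1.   ]])}
```

View pics/top0.png

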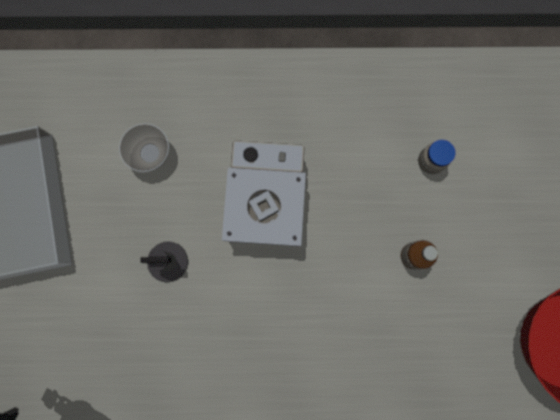

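View pics/side0.png

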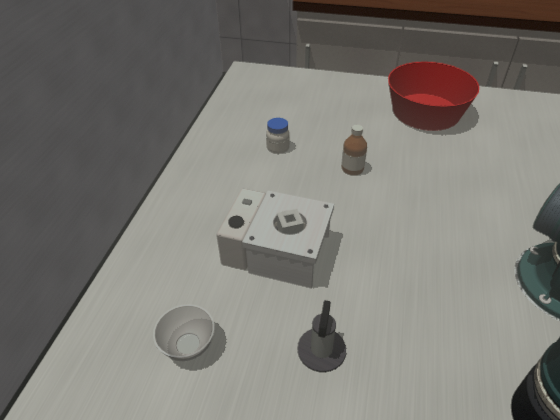

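The top view shows the stand and paddle at about (168,262), with the bar from (141,260) to (172,260). The hub is at (263,206), the bowl at (146,150), the jar at (438,155) and the bottle at (424,254). The side view shows the paddle at (325,325) and the hub at (290,219). Next I'll measure from the point clouds.

```bash
python3 - <<'E'
from h import *
for n,(bx,hx) in {'top':((100,210,215,310),(150,260,210,320)),'side':((280,370,285,370),(180,260,240,340))}.items():
    z=np.load(n+'0.npz'); W=z['W'];im=z['im']
    A=W[bx[2]:bx[3],bx[0]:bx[1]].reshape(-1,3)
    print(n,'bench z',np.nanmedian(W[330:400,200:350,2]) if n=='top' else np.nanmedian(W[300:400,380:450,2]))
    print('maxz',np.nanmax(A[:,2]))
    for lo,hi in((.105,.130),(.112,.125),(.078,.092),(.004,.012)):
        S=A[(A[:,2]>lo)&(A[:,2]<hi)]
        if len(S)>4:
            r=cv2.minAreaRect((S[:,:2]*1000).astype(np.float32)); print(lo,hi,len(S),'rect',np.round(r[0],1),np.round(r[1],1),round(r[2],1),'z',np.median(S[:,2]).round(4))
    H=W[hx[2]-30 if n=='side' else 130:260,200:345].reshape(-1,3)
    for lo,hi in((.095,.105),(.1075,.118)):
        S=H[(H[:,2]>lo)&(H[:,2]<hi)]; r=cv2.minAreaRect((S[:,:2]*1000).astype(np.float32)); print('st',lo,len(S),np.round(r[0],1),np.round(r[1],1),round(r[2],1),np.median(S[:,2]).round(4))
im=np.load('top0.npz')['im'][175:240,230:300,::-1]; a=cv2.resize(cv2.convertScaleAbs(im,alpha=1.5),None,fx=5,fy=5,interpolation=cv2.INTER_CUBIC)
im=np.load('side0.npz')['im'][185:250,250:320,::-1]; b=cv2.resize(cv2.convertScaleAbs(im,alpha=1.5),None,fx=5,fy=5,interpolation=cv2.INTER_CUBIC)
cv2.imwrite('pics/hub.png',np.hstack([a,b]))
E
```

```text
top bench z 0.0003202321193453983
maxz 0.12293855579837631
0.105 0.13 189 rect [477.7 261.4] [55.9 12. ] 89.9 z 0.1172
0.112 0.125 180 rect [477.7 261.4] [55.9 12. ] 89.9 z 0.1173
0.078 0.092 210 rect [476.6 261. ] [44.2 41.4] 48.7 z 0.0879
0.004 0.012 876 rect [477.  288.9] [244.1 204.5] 89.4 z 0.0059
st 0.095 6641 [614.1  44.2] [160.1 209.8] 85.8 0.1
st 0.1075 483 [629.5  52.8] [ 83.2 146.8] 83.7 0.1115
side bench z 0.00023567596704732185
maxz 0.12093593870606567
0.105 0.13 235 rect [479.1 263. ] [12. 58.] 0.9 z 0.1181
0.112 0.125 214 rect [479.2 263. ] [12. 58.] 0.8 z 0.1182
0.078 0.092 280 rect [478.6 263.8] [40.6 43.8] 45.2 z 0.0882
0.004 0.012 1069 rect [481.3 212.2] [167.9 187.2] 7.4 z 0.0065
st 0.095 3471 [616.1  57.4] [141.4 209.8] 86.1 0.1006
st 0.1075 432 [632.5  65.2] [150.2  50.7] 20.3 0.1116
```

View pics/hub.png

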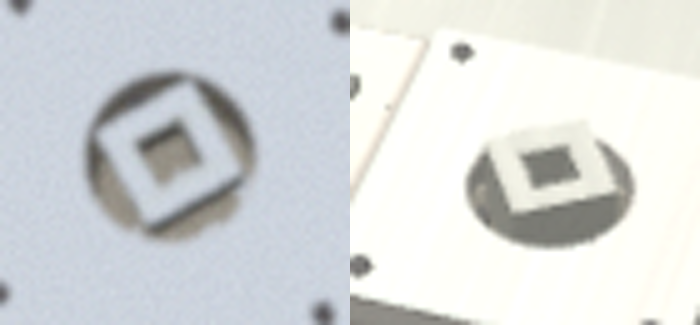

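The hub crop shows the hub square's corners, in the left panel, at about (97,130), (195,80), (243,178) and (150,228). It is clearly turned by around 27°. I'll fit it.

```bash
python3 - <<'E'
from h import *
for n,c0 in (('top',(263,206)),('side',(290,219))):
    W=np.load(n+'0.npz')['W']; im=np.load(n+'0.npz')['im']; c=W[c0[1]-30:c0[1]+30,c0[0]-30:c0[0]+30].reshape(-1,3)
    S=c[(c[:,2]>.1075)&(c[:,2]<.118)]
    m=np.median(S[:,:2],0); S=S[np.hypot(*(S[:,:2]-m).T)<.036]
    r=cv2.minAreaRect((S[:,:2]*1000).astype(np.float32)); print(n,len(S),np.round(r[0],1),np.round(r[1],1),round(r[2],2))
    # soft fit: square ring template
    from scipy.optimize import minimize
    D=c[(c[:,2]>.098)&(c[:,2]<.104)]
    # subpixel square fit: brightness image resampled on z=.112 plane
    cal=calibration(n);T=np.array(cal['pose']);f=210/np.tan(np.radians(cal['fov_y'])/2)
    g=np.arange(-45,45.1,.5)/1000; X,Y=np.meshgrid(g+m[0],g+m[1],indexing='ij')
    P=np.stack([X,Y,np.full_like(X,.112)],-1); C=(P-T[:3,3])@T[:3,:3]
    u=(C[...,0]/-C[...,2]*f+cal['cx']).astype(np.float32); v=(-C[...,1]/-C[...,2]*f+cal['cy']).astype(np.float32)
    I=cv2.remap(cv2.cvtColor(im,cv2.COLOR_RGB2GRAY).astype(np.float32),u,v,cv2.INTER_LINEAR)
    def cost(p):
        dx,dy,th=p; a=np.radians(th); x=(X-m[0])*1e3-dx; y=(Y-m[1])*1e3-dy
        q=np.maximum(abs(x*np.cos(a)+y*np.sin(a)),abs(-x*np.sin(a)+y*np.cos(a)))
        ins=1/(1+np.exp((q-22)/.7))-1/(1+np.exp((q-10)/.7)); near=(q<26)
        return -np.corrcoef(ins[near],I[near])[0,1]
    b=min((minimize(cost,(dx,dy,t),method='Nelder-Mead') for t in(0,20,40,60,80) for dx in(-2,2) for dy in(-2,2)),key=lambda r:r.fun)
    print('fit',b.x,b.fun,'centre',m*1e3+b.x[:2])
    # deck holes / yaw
E
```

```text
top 384 [584.2  46.2] [44.4 44. ] 28.97
fit [ 0.32168383 -0.66014649 29.82708828] -0.9080147737247349 centre [584.4111268   46.19854046]
side 328 [585.8  47.1] [44.6 49.4] 28.59
fit [  0.73135395  -3.71106758 118.61140284] -0.6918082585269244 centre [585.54586778  46.17530947]
```

Request:
{"method": "play_rows", "body": {"translation": [[0,0,0],[0,0,0],[0,0,0],[0,0,0],[0,0,0]], "angular": [[0,0,0.11],[0,0,0.11],[0,0,0.11],[0,0,0.11],[0,0,0.11]], "grip": [0.6,0.6,0.6,0.6,0.6], "squeeze": 60}}

```text
clock: 0.52
eef_pos: [0.2444, 0.4924, 0.2306]
orientation: [0.487, 0.874, -0.001, -0.0]
contact_force: [0.1, -0.6, -0.1]
width: 0.0516
```

Request:
{"method": "play_rows", "body": {"translation": [[0,0,0],[0,0,0],[0,0,0],[0,0,0],[0,0,0]], "angular": [[0,0,0.11],[0,0,0.11],[0,0,0.11],[0,0,0.11],[0,0,0]], "grip": [0.6,0.6,0.6,0.6,0.6]}}

```text
clock: 0.93
eef_pos: [0.2444, 0.4924, 0.2307]
orientation: [0.664, 0.748, -0.001, 0.0]
contact_force: [0.3, 0.4, -0.2]
width: 0.0511
```

Request:
{"method": "play_rows", "body": {"translation": [[0,0,0],[-23,23.4,0],[-23,23.4,0],[-23,23.4,0],[-23,23.4,0]], "angular": [[0,0,0.113],[0,0,0],[0,0,0],[0,0,0],[0,0,0]], "grip": [0.6,0.6,0.6,0.6,0.6]}}

```text
clock: 1.35
eef_pos: [0.3393, 0.4003, 0.2309]
orientation: [0.703, 0.711, -0.0, 0.0]
contact_force: [0.1, -0.4, -0.5]
width: 0.0509
```

Request:
{"method": "play_rows", "body": {"translation": [[-23,23.4,0],[-23,23.4,0],[-23,23.4,0],[-23,23.4,0],[-23,23.4,0]], "angular": [[0,0,0],[0,0,0],[0,0,0],[0,0,0],[0,0,0]], "grip": [0.6,0.6,0.6,0.6,0.6]}}

```text
clock: 1.77
eef_pos: [0.4574, 0.2858, 0.231]
orientation: [0.704, 0.711, -0.0, -0.0]
contact_force: [0.6, -0.0, 1.0]
width: 0.0514
```

Request:
{"method": "play_rows", "body": {"translation": [[-23,23.4,0],[0,0,20],[0,0,20],[0,0,20],[0,0,0]], "angular": [[0,0,0],[0,0,0],[0,0,0],[0,0,0],[0,0,0]], "grip": [0.6,0.6,0.6,0.6,0.6]}}

```text
clock: 2.18
eef_pos: [0.4778, 0.2628, 0.1659]
orientation: [0.704, 0.71, -0.005, -0.002]
contact_force: [0.0, -0.1, -1.8]
width: 0.0511
```

Request:
{"method": "play_rows", "body": {"translation": [[0,0,20],[0,0,20],[0,0,20],[0,0,10],[0,0,0]], "angular": [[0,0,0],[0,0,0],[0,0,0],[0,0,0],[0,0,0]], "grip": [0.6,0.6,0.6,0.6,0.6]}}

```text
clock: 2.6
eef_pos: [0.4786, 0.2638, 0.099]
orientation: [0.704, 0.71, -0.002, -0.001]
contact_force: [0.1, -0.0, -0.3]
width: 0.0514
```

Request:
{"method": "play_rows", "body": {"translation": [[0,0,2],[0,0,0],[0,0,0],[0,0,0],[0,0,0]], "angular": [[0,0,0],[0,0,0],[0,0,0],[0,0,0],[0,0,0]], "grip": [0.6,0.5,0.4,0.3,0.2]}}

```text
clock: 3.02
eef_pos: [0.4806, 0.2646, 0.1005]
orientation: [0.705, 0.71, 0.001, 0.0]
contact_force: [-2.7, 0.5, 1.4]
width: 0.0172
```

```bash
python3 - <<'E'
from h import *
s=state(); print(s['eef_pos'],s['contact_force'],s['width'])
im,d,W=cloud('side'); cv2.imwrite('pics/grasp.png',cv2.resize(cv2.convertScaleAbs(im[230:400,220:450,::-1],alpha=1.5),None,fx=3,fy=3,interpolation=cv2.INTER_CUBIC))
E
```

```text
[0.48061314 0.26458797 0.1005118 ] [-2.71840651  0.47974097  1.36817043] 0.017194518653331617
```

View pics/grasp.png

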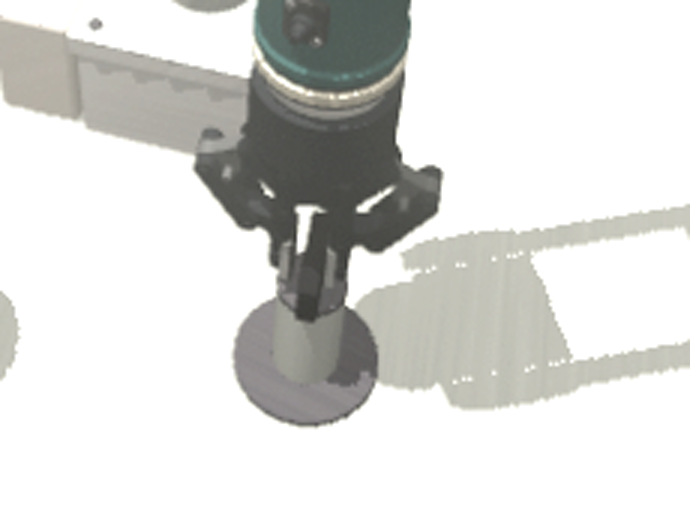

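Request:
{"method": "play_rows", "body": {"translation": [[0,-1,0],[-1.5,0,3],[0,0,4],[0,0,0],[0,0,0]], "angular": [[0,0,0],[0,0,0],[0,0,0],[0,0,0],[0,0,0]], "grip": [0.35,0.35,0.35,0.35,0.35]}}

```text
clock: 3.48
eef_pos: [0.4788, 0.2625, 0.0916]
orientation: [0.705, 0.71, -0.001, -0.0]
contact_force: [0.8, -0.1, 0.1]
width: 0.0297
```

Request:
{"method": "play_rows", "body": {"translation": [[0,0,0],[0,0,0],[0,0,0],[0,0,0],[0,0,0]], "angular": [[0,0,0],[0,0,0],[0,0,0],[0,0,0],[0,0,0]], "grip": [0.2,0.05,0,0,0]}}

```text
clock: 3.9
eef_pos: [0.4792, 0.2628, 0.0924]
orientation: [0.705, 0.71, 0.0, 0.0]
contact_force: [-0.6, 0.1, -0.0]
width: 0.011
```

Request:
{"method": "play_rows", "body": {"translation": [[0,0,0],[0,0,0],[0,0,0],[0,0,0],[0,0,0]], "angular": [[0,0,0],[0,0,0],[0,0,0],[0,0,0],[0,0,0]], "grip": [0,0,0,0,0]}}

```text
clock: 4.32
eef_pos: [0.4792, 0.2628, 0.0924]
orientation: [0.705, 0.71, 0.0, 0.0]
contact_force: [-0.3, -0.4, -0.0]
width: 0.0112
```

Request:
{"method": "play_rows", "body": {"translation": [[0,0,-5],[0,0,-10],[0,0,-15],[0,0,-20],[0,0,-20]], "angular": [[0,0,0],[0,0,0],[0,0,0],[0,0,0],[0,0,0]], "grip": [0,0,0,0,0]}}

```text
clock: 4.73
eef_pos: [0.4787, 0.2626, 0.163]
orientation: [0.705, 0.71, -0.001, -0.0]
contact_force: [0.0, 0.5, -2.3]
width: 0.0107
```

Request:
{"method": "play_rows", "body": {"translation": [[0,0,-20],[0,0,-20],[0,0,-15],[0,0,-5],[0,0,0]], "angular": [[0,0,0],[0,0,0],[0,0,0],[0,0,0],[0,0,0]], "grip": [0,0,0,0,0]}}

```text
clock: 5.15
eef_pos: [0.48, 0.2631, 0.2247]
orientation: [0.705, 0.71, 0.002, 0.001]
contact_force: [0.6, -0.4, -2.1]
width: 0.0109
```

Request:
{"method": "play_rows", "body": {"translation": [[0,0,0],[0,0,0],[0,0,0]], "angular": [[0,0,0],[0,0,0],[0,0,0]], "grip": [0,0,0]}}

```text
clock: 5.4
eef_pos: [0.4785, 0.2625, 0.2205]
orientation: [0.705, 0.71, -0.002, -0.001]
contact_force: [-0.5, -0.1, -2.4]
width: 0.0109
```

```bash
python3 - <<'E'
from h import *
from scipy.spatial.transform import Rotation as R
s=state(); print(s['eef_pos'],s['orientation'],s['contact_force'],s['moment'],s['width'])
im,d,W=cloud('side'); np.savez('side1.npz',im=im,d=d,W=W); cv2.imwrite('pics/lift.png',cv2.resize(cv2.convertScaleAbs(im[170:370,200:450,::-1],alpha=1.5),None,fx=3,fy=3,interpolation=cv2.INTER_CUBIC))
# shaft points
p=W.reshape(-1,3); m=(np.hypot(p[:,0]-s['eef_pos'][0],p[:,1]-s['eef_pos'][1])<.03)&(p[:,2]>.11)
q=p[m]
for z in np.arange(.125,.25,.006):
    S=q[abs(q[:,2]-z)<.003]
    if len(S)>2: print(round(z,3),len(S),(S.min(0)*1e3).round(1)[:2],(S.max(0)*1e3).round(1)[:2])
E
```

```text
[0.47847186 0.26245606 0.22053696] [ 7.04641036e-01  7.09562080e-01 -1.50172447e-03 -6.39733372e-04] [-0.48040686 -0.06315386 -2.40532858] [-0.00157236  0.01952183 -0.00220111] 0.010877290136531846
0.137 3 [478.2 267.2] [480.  269.7]
0.143 5 [477.3 266.2] [480.4 269.6]
0.149 7 [477.4 266.9] [480.7 270.3]
0.155 6 [477.6 268.6] [480.9 269.8]
0.161 6 [477.8 267.9] [481.2 269.7]
0.167 16 [470.5 267.5] [487.6 272.4]
0.173 26 [470.5 258.2] [488.1 272.3]
0.179 29 [470.5 260.5] [488.3 272.8]
0.185 23 [470.5 263.3] [488.4 272.6]
0.191 25 [470.6 265.4] [487.2 273.2]
0.197 5 [471.6 270.6] [487.3 273.1]
0.209 8 [460.5 263. ] [500.4 281.4]
0.215 153 [458.7 258.6] [500.4 288.2]
0.221 32 [460.9 260.5] [494.3 291. ]
0.227 48 [463.4 268.2] [497.  291.5]
0.233 67 [460.7 258.7] [498.8 291.9]
0.239 61 [461.1 266.5] [497.6 290.8]
0.245 268 [460.6 234.5] [497.7 291.9]
```

View pics/lift.png

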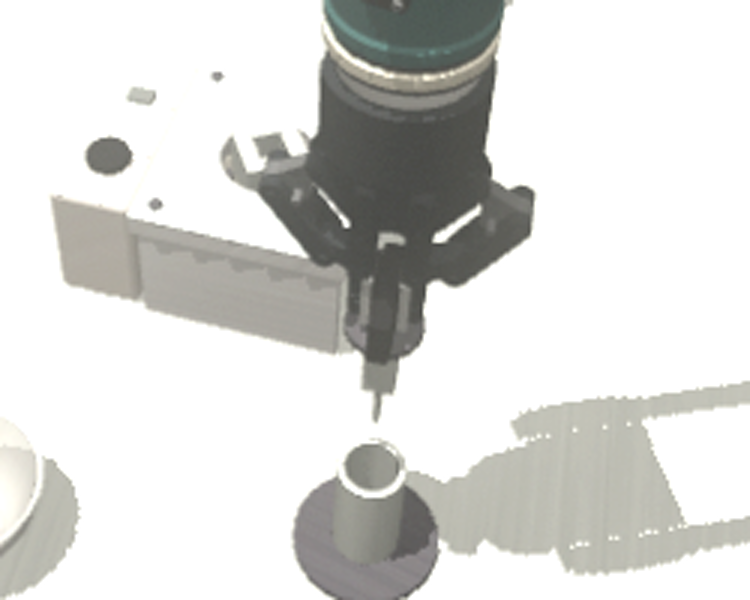

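Request:
{"method": "play_rows", "body": {"translation": [[-15,7.3,0],[-24,11.6,0],[-24,11.6,0],[-24,11.6,0],[-24,11.6,0]], "angular": [[0,0,0],[0,0,0],[0,0,0],[0,0,0],[0,0,0]], "grip": [0,0,0,0,0]}}

```text
clock: 5.87
eef_pos: [0.5337, 0.1511, 0.2214]
orientation: [0.704, 0.71, -0.001, -0.0]
contact_force: [-0.1, 0.3, -2.7]
width: 0.0109
```

Request:
{"method": "play_rows", "body": {"translation": [[-24,11.6,0],[-24,11.6,0],[-24,11.6,0],[-24,11.6,0],[-9.7,4.9,0]], "angular": [[0,0,0],[0,0,0],[0,0,0],[0,0,0],[0,0,0]], "grip": [0,0,0,0,0]}}

```text
clock: 6.28
eef_pos: [0.5865, 0.0435, 0.221]
orientation: [0.706, 0.708, -0.001, 0.0]
contact_force: [-0.6, -0.3, -2.5]
width: 0.0112
```

Request:
{"method": "play_rows", "body": {"translation": [[0,0,0],[0,0,0],[0,0,0],[0,0,0],[0,0,0]], "angular": [[0,0,-0.1],[0,0,-0.1],[0,0,-0.1],[0,0,-0.1],[0,0,-0.1]], "grip": [0,0,0,0,0]}}

```text
clock: 6.7
eef_pos: [0.5853, 0.0473, 0.2214]
orientation: [0.505, 0.863, -0.0, -0.001]
contact_force: [0.1, 1.1, -2.3]
width: 0.0109
```

Request:
{"method": "play_rows", "body": {"translation": [[0,0,0],[0,0,0],[0,0,0],[0,0,0],[0,0,0]], "angular": [[0,0,0],[0,0,0],[0,0,0],[0,0,0],[0,0,0]], "grip": [0,0,0,0,0]}}

```text
clock: 7.12
eef_pos: [0.5857, 0.0469, 0.2222]
orientation: [0.508, 0.862, 0.0, -0.0]
contact_force: [-0.3, -0.3, -1.7]
width: 0.0109
```

```bash
python3 - <<'E'
from h import *
s=state(); e=s['eef_pos']; print(e,s['orientation'],s['contact_force'],s['moment'])
im,d,W=cloud('side'); cv2.imwrite('pics/over.png',cv2.resize(cv2.convertScaleAbs(im[110:290,190:390,::-1],alpha=1.1),None,fx=3,fy=3,interpolation=cv2.INTER_CUBIC))
p=W.reshape(-1,3); q=p[(np.hypot(p[:,0]-e[0],p[:,1]-e[1])<.03)]
S=q[(q[:,2]>.17)&(q[:,2]<.195)]; B=q[(q[:,2]>.14)&(q[:,2]<.16)]
for S in(S,B): r=cv2.minAreaRect((S[:,:2]*1e3).astype(np.float32)); print(len(S),r, S.min(0),S.max(0))
E
```

```text
[0.5856708  0.04690511 0.22222337] [ 5.07533714e-01  8.61631895e-01  1.09233467e-05 -7.85494283e-05] [-0.2546927  -0.28748978 -1.69698505] [0.04331672 0.04855082 0.01096104]
105 ((586.4760131835938, 49.20289993286133), (17.12724494934082, 17.906707763671875), 29.797161102294922) [0.57577921 0.04505062 0.1702026 ] [0.59724212 0.06063592 0.19463367]
28 ((585.3738403320312, 49.70735168457031), (4.415210247039795, 10.347792625427246), 30.24776840209961) [0.58145572 0.04591477 0.14074646] [0.589141   0.05423092 0.15998551]
```

View pics/over.png

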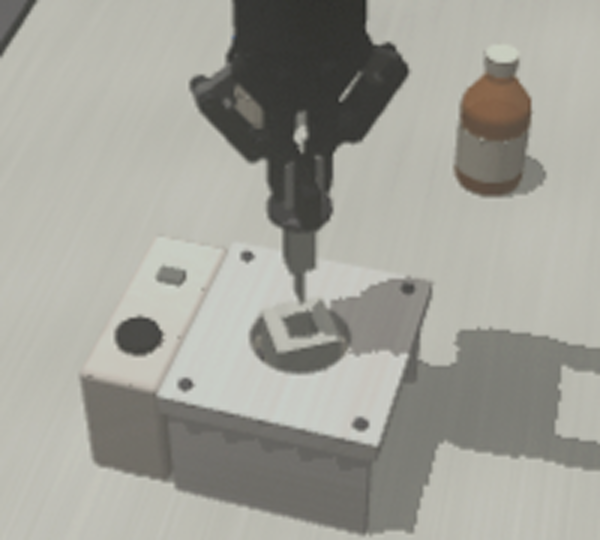

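Request:
{"method": "play_rows", "body": {"translation": [[-0.4,-0.7,0],[0,0,15],[0,0,15],[0,0,10],[0,0,8]], "angular": [[0,0,0],[0,0,0],[0,0,0],[0,0,0],[0,0,0]], "grip": [0,0,0,0,0]}}

```text
clock: 7.58
eef_pos: [0.5847, 0.0461, 0.1728]
orientation: [0.507, 0.862, -0.0, -0.001]
contact_force: [-0.6, 0.3, -2.2]
width: 0.0111
```

Request:
{"method": "play_rows", "body": {"translation": [[0,0,0],[0,0,0],[0,0,0],[0,0,0]], "angular": [[0,0,0],[0,0,0],[0,0,0],[0,0,0]], "grip": [0,0,0,0]}}

```text
clock: 7.92
eef_pos: [0.5859, 0.0461, 0.1756]
orientation: [0.507, 0.862, 0.001, 0.001]
contact_force: [0.6, -0.1, -1.7]
width: 0.0107
```

```bash
python3 - <<'E'
from h import *
s=state(); e=s['eef_pos']; print(e,s['orientation'],s['contact_force'],s['moment'])
a=[]
for n,(r,c) in {'side':((170,240),(250,330)),'top':((170,240),(225,305))}.items():
    im,d,W=cloud(n); a.append(cv2.resize(cv2.convertScaleAbs(im[r[0]:r[1],c[0]:c[1],::-1],alpha=1.2),None,fx=5,fy=5,interpolation=cv2.INTER_CUBIC))
    p=W.reshape(-1,3); q=p[(np.hypot(p[:,0]-e[0],p[:,1]-e[1])<.035)]
    S=q[(q[:,2]>.123)&(q[:,2]<.152)]
    if len(S)>5: print(n,len(S),cv2.minAreaRect((S[:,:2]*1e3).astype(np.float32)),S.min(0),S.max(0))
cv2.imwrite('pics/near.png',np.hstack(a))
E
```

```text
[0.58592972 0.04611699 0.17557029] [5.07194732e-01 8.61830748e-01 5.92555436e-04 9.56809515e-04] [ 0.57426091 -0.14753878 -1.67138677] [ 0.01530397 -0.08270079  0.01021075]
side 115 ((586.75634765625, 47.59491729736328), (18.103055953979492, 19.13302230834961), 28.6735782623291) [0.57541885 0.0428998  0.12333392] [0.59810887 0.06029758 0.15155465]
```

View pics/near.png

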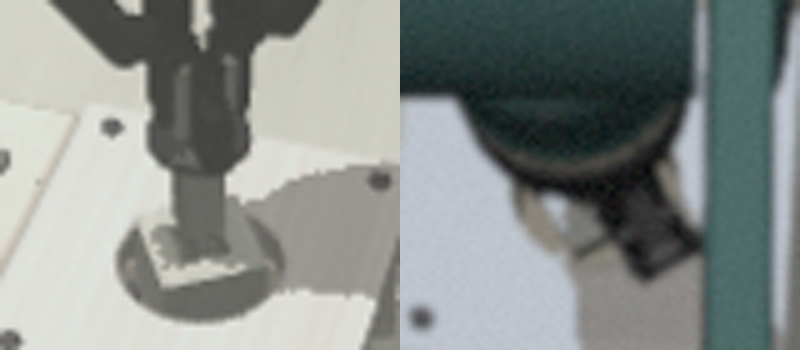

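Request:
{"method": "play_rows", "body": {"translation": [[-0.4,-0.9,0],[0,0,3],[0,0,3],[0,0,3],[0,0,0]], "angular": [[0,0,0],[0,0,0],[0,0,0],[0,0,0],[0,0,0]], "grip": [0,0,0,0,0]}}

```text
clock: 8.43
eef_pos: [0.5845, 0.0457, 0.1649]
orientation: [0.507, 0.862, 0.0, -0.0]
contact_force: [1.2, 1.7, -1.9]
width: 0.0105
```

Request:
{"method": "play_rows", "body": {"translation": [[0,0,1],[0,0,1],[0,0,1],[0,0,0],[0,0,0]], "angular": [[0,0,0],[0,0,0],[0,0,0],[0,0,0],[0,0,0]], "grip": [0,0,0,0,0]}}

```text
clock: 8.85
eef_pos: [0.5845, 0.0457, 0.162]
orientation: [0.507, 0.862, 0.0, -0.0]
contact_force: [-1.3, 1.9, -2.1]
width: 0.0109
```

Request:
{"method": "play_rows", "body": {"translation": [[0.4,0,0],[0,0,2],[0,0,2],[0,0,2],[0,0,2]], "angular": [[0,0,0],[0,0,0],[0,0,0],[0,0,0],[0,0,0]], "grip": [0,0,0,0,0]}}

```text
clock: 9.27
eef_pos: [0.5845, 0.0458, 0.1543]
orientation: [0.507, 0.862, 0.0, 0.0]
contact_force: [-0.9, 2.5, -0.6]
width: 0.0111
```

Request:
{"method": "play_rows", "body": {"translation": [[0.7,-0.1,0],[0,0,0],[0,0,2],[0,0,2],[0,0,2]], "angular": [[0,0,0],[0,0,0],[0,0,0],[0,0,0],[0,0,0]], "grip": [0,0,0,0,0]}}

```text
clock: 9.68
eef_pos: [0.5843, 0.046, 0.1483]
orientation: [0.507, 0.862, 0.0, 0.0]
contact_force: [-0.1, 0.6, -1.8]
width: 0.011
```

Free now. The foot is about 19 mm into the hole with no upward load.

Request:
{"method": "play_rows", "body": {"translation": [[0.2,0,2],[0,0,3],[0,0,3],[0,0,3],[0,0,3]], "angular": [[0,0,0],[0,0,0],[0,0,0],[0,0,0],[0,0,0]], "grip": [0,0,0,0,0]}}

```text
clock: 10.1
eef_pos: [0.5841, 0.0465, 0.134]
orientation: [0.507, 0.862, 0.0, 0.0]
contact_force: [1.2, 0.3, -1.0]
width: 0.0105
```

Request:
{"method": "play_rows", "body": {"translation": [[0,0,2],[0,0,2],[0,0,2],[0,0,1],[0,0,0]], "angular": [[0,0,0],[0,0,0],[0,0,0],[0,0,0],[0,0,0]], "grip": [0,0,0,0,0]}}

```text
clock: 10.52
eef_pos: [0.584, 0.0465, 0.127]
orientation: [0.507, 0.862, 0.0, -0.0]
contact_force: [2.4, -0.1, -2.9]
width: 0.0108
```

Request:
{"method": "play_rows", "body": {"translation": [[-0.3,0.5,1],[0,0,1],[0,0,1],[0,0,0],[0,0,0]], "angular": [[0,0,0],[0,0,0],[0,0,0],[0,0,0],[0,0,0]], "grip": [0,0,0,0,0]}}

```text
clock: 10.93
eef_pos: [0.5842, 0.0463, 0.124]
orientation: [0.507, 0.862, -0.0, -0.0]
contact_force: [0.9, -1.0, -2.7]
width: 0.0112
```

Request:
{"method": "play_rows", "body": {"translation": [[0,0,0.5],[0,0,0],[0,0,0.5],[0,0,0],[0,0,0]], "angular": [[0,0,0],[0,0,0],[0,0,0],[0,0,0],[0,0,0]], "grip": [0,0,0,0,0]}}

```text
clock: 11.35
eef_pos: [0.5845, 0.0464, 0.1233]
orientation: [0.507, 0.862, -0.0, -0.0]
contact_force: [0.1, -0.4, -2.5]
width: 0.0107
```

Request:
{"method": "play_rows", "body": {"translation": [[0,0,0.5],[0,0,0],[0,0,0.5],[0,0,0],[0,0,0]], "angular": [[0,0,0],[0,0,0],[0,0,0],[0,0,0],[0,0,0]], "grip": [0,0,0,0,0]}}

```text
clock: 11.77
eef_pos: [0.5846, 0.0464, 0.1224]
orientation: [0.507, 0.862, 0.0, 0.0]
contact_force: [1.5, -0.5, -2.4]
width: 0.011
```

Request:
{"method": "play_rows", "body": {"translation": [[0,0,0.5],[0,0,0],[0,0,0.4],[0,0,0],[0,0,0]], "angular": [[0,0,0],[0,0,0],[0,0,0],[0,0,0],[0,0,0]], "grip": [0,0,0,0,0]}}

```text
clock: 12.18
eef_pos: [0.5847, 0.0464, 0.1218]
orientation: [0.507, 0.862, 0.0, 0.0]
contact_force: [-1.5, 0.1, 0.2]
width: 0.0108
```

The collar touches with a force step of about 2.5 N, at the expected height. I'll release now.

Request:
{"method": "play_rows", "body": {"translation": [[0,0,0],[0,0,0],[0,0,0],[0,0,0],[0,0,0]], "angular": [[0,0,0],[0,0,0],[0,0,0],[0,0,0],[0,0,0]], "grip": [0.2,0.4,0.5,0.5,0.5]}}

```text
clock: 12.6
eef_pos: [0.5846, 0.0464, 0.1214]
orientation: [0.507, 0.862, 0.0, 0.0]
contact_force: [0.1, 0.2, 0.0]
width: 0.0425
```

Request:
{"method": "play_rows", "body": {"translation": [[0,0,-5],[0,0,-10],[0,0,-20],[0,0,-30],[0,0,-30]], "angular": [[0,0,0],[0,0,0],[0,0,0],[0,0,0],[0,0,0]], "grip": [0.5,0.5,0.5,0.5,0.5]}}

```text
clock: 13.02
eef_pos: [0.584, 0.0464, 0.2175]
orientation: [0.507, 0.862, -0.0, -0.001]
contact_force: [0.8, 0.2, 0.9]
width: 0.0428
```

Request:
{"method": "play_rows", "body": {"translation": [[0,-30,-10],[0,-30,0],[0,-30,0],[0,-30,0],[0,0,0]], "angular": [[0,0,0],[0,0,0],[0,0,0],[0,0,0],[0,0,0]], "grip": [0.5,0.5,0.5,0.5,0.5]}}

```text
clock: 13.43
eef_pos: [0.4763, -0.0135, 0.2279]
orientation: [0.508, 0.861, -0.001, 0.0]
contact_force: [0.3, 1.4, -0.2]
width: 0.0427
```

```bash
python3 - <<'E'
from h import *
s=state(); print(s['eef_pos'],s['contact_force'])
a=[]
for n,(r,c) in {'side':((170,270),(220,350)),'top':((160,260),(200,330))}.items():
    im,d,W=cloud(n); a.append(cv2.resize(cv2.convertScaleAbs(im[r[0]:r[1],c[0]:c[1],::-1],alpha=1.3),None,fx=3,fy=3,interpolation=cv2.INTER_CUBIC))
    p=W.reshape(-1,3); q=p[(np.hypot(p[:,0]-.585,p[:,1]-.0465)<.04)]
    for lo,hi in((.113,.1215),(.14,.156)):
        S=q[(q[:,2]>lo)&(q[:,2]<hi)]
        if len(S)>5: print(n,lo,len(S),cv2.minAreaRect((S[:,:2]*1e3).astype(np.float32)),np.median(S[:,2]))
cv2.imwrite('pics/end.png',np.hstack(a))
E
```

```text
[ 0.47626825 -0.01353296  0.2279305 ] [ 0.27919879  1.39738614 -0.16803673]
side 0.113 165 ((584.5331420898438, 49.84306716918945), (43.557098388671875, 47.17584228515625), 27.840757369995117) 0.11816713281738045
side 0.14 149 ((585.8839721679688, 46.62926483154297), (12.567756652832031, 57.52558898925781), 28.332685470581055) 0.14791694312161896
top 0.113 58 ((587.7025146484375, 48.30860137939453), (34.77326965332031, 42.75028610229492), 30.24723243713379) 0.11727320873816549
top 0.14 52 ((584.832763671875, 45.558815002441406), (11.727494239807129, 55.71952819824219), 27.375261306762695) 0.14722649138313781
```

View pics/end.png

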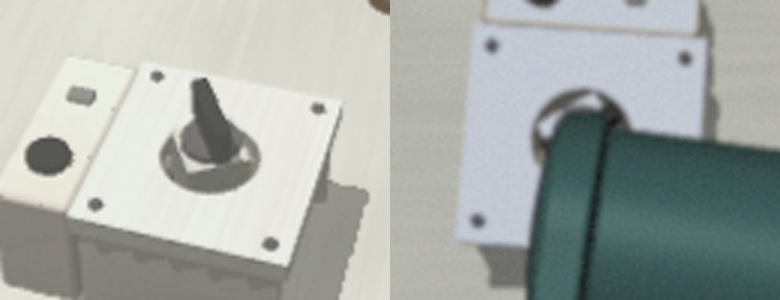

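The side view shows the paddle upright in the hub at about (210,130). Bar and collar heights are exactly 30 mm above those in the stand, which matches a flush collar. The gripper is clear.

```bash
python3 -c "
from workcell import bot; print(bot.job_done())"
```

```text
the job is handed in; nothing more can be done
None
```

The paddle is fitted in the stirrer and released, and the job is handed in at about 13.5 s on the robot's clock.

- **Fit:** I measured the hub at about 29° from the cameras and turned the paddle to match. The shaft entered the hole on the first try, with no upward pressure on the paddle. I eased it sideways where it rubbed the hole (under 3 N), then lowered it until a force step of about 2.5 N showed the collar had touched.
- **Last checks:** Collar top measured 117–118 mm, against 118 mm expected. The bar top measured 147–148 mm, about 30 mm above its height in the stand. Both agree with a collar flush on the hub. The bar stands upright at about 28°, and the gripper is well clear.
- **Checks that disagreed or were missing:** The two cameras differed by 1–2 mm in position throughout. In the last top view the arm hid part of the hub, so the side view is the better evidence. I didn't measure the bottle, bowl and jar again at the end, but the arm never went near them.

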